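# Raise and lock the telescoping price-card stand on a bakery counter

### The job

The price card on the telescoping counter stand sits too low to be seen over the bread. Turn its black grip bar anticlockwise (seen from above) to free the locking pin from the lower notch, slide the section up, feel for the notch in the red collar and turn the bar clockwise again until the pin is fully home in it, then let go. Do not force the pin: it must never be pressed hard against the metal (keep it under about 35 N), and leave the tray of rolls, the tin and the jar where they stand.

Things in the scene. Friction and masses are not known exactly. Their poses are not given: they have to be found in the camera images.
- guide: Fixed lower part: grey round foot (150 mm across, 20 high), upright slotted aluminium sleeve (44 mm across, to 84 mm high) and, clamped round its top, a red collar (51 mm across, 90 tall). It does not give. Origin: on the stand's vertical axis at the counter; z up, x where the pin points when locked. An open vertical slot runs up sleeve and collar, centred 0.9 rad anticlockwise of x.
- low_notch (a point): On the stand's axis (in guide's frame) at the middle height of the lower notch, 32 mm above the counter. This notch leads off the vertical slot sideways, clockwise, and ends at a solid wall where the pin points along guide's x. It is 12 mm high, for the 8 mm pin.
- slot (a point): On the stand's axis, 105 mm above the counter: the mean height of the upper notch, cut in the red collar like the lower one (same side, same end, also 12 mm high, so the pin enters within about 2 mm up or down). Staff clamp the collar at differing heights: the notch lies anywhere from 55 to 91 mm above the lower one, unmeasured, and must be felt or seen. Elsewhere the slot's side is solid wall.
- section: Moving upper section, 0.15 to 0.35 kg: steel rod on the stand's axis, white price card (120 mm wide, 6 thick, 171 to 207 mm above this origin), black grip bar above it. A brass locking pin (8 mm thick, yellow tip 40 mm off the axis) points along +x, 32 mm above this origin. Origin: on the axis, at counter height at lift 0; x along the pin, y along card and bar, z up.
- grip (a point): Centre of the black grip bar on top of the section: 66 mm long (along its y), 14 mm thick (along its x), 38 mm tall, 226 mm above the counter at lift 0. Directly above the card; nothing above it. To be gripped across its 14 mm thickness.
- lift (a joint): Height of the section, m: about 0 at the start (pin in the lower notch), grows upward, end stop at 0.096. About 5 N of friction; stays where it is left.
- twist (a joint): Turn of the section about the vertical axis, rad, growing anticlockwise from above: about 0 with the pin home at a notch's end (locked), 0.9 with it mid-slot (free to slide). In the slot the pin has some 0.05 rad of play each way: turned clockwise off a notch it meets the wall at about 0.85, some 20 mm off the axis, and 0.2 N m above friction shows it. Friction 0.06 N m; stays where left.
- rolls: Bystander: aluminium tray 170 x 120 mm with four brown rolls, 35 mm high, loose. Origin: centre of underside.
- tin: Bystander: red tin 74 mm across, 82 mm high, loose. Origin: centre of underside.
- jar: Bystander: red coffee jar with black cap, 80 mm across, 120 mm high, loose. Origin: centre of underside.

How it is judged:
By the outcome, as a careful person would: the job done as asked, in the order asked, and still so for the second after the job is handed in, with the robot touching nothing.
It also fails if it takes over 64 s, if anything falls off the work surface, if the arm or the gripper's body presses on something with over 40 N, if the wrist force passes 120 N, or if a joint passes its speed limit or range.

### The arm

A 6-joint arm with a two-finger parallel gripper is mounted at the origin on the work surface. World frame = base frame: x ahead of the robot, y to its left, z up, the work surface at z = 0. Lengths are in m, angles in rad, forces in N, time in s.
With the tool pointing down it reaches from about 0.275 to 0.825 m from the base axis. Payload 4.9 kg.
Tool frame: the origin (TCP) lies midway between the tips of the shut fingers; the grasp point (between the pads) lies 19 mm behind it (bot.grip_depth is the distance from the TCP to the grasp point, in m); y points along the fingers, x is the direction in which the jaws open and shut, and the axes are right-handed (so a half turn about y gives the same grasp; the last joint's range is limited). The gripper opens to 85 mm and grips with 20 to 120 N. Pads are 22 mm wide; open, the fingers measure 114 mm over their backs; the gripper's body (76 mm by 85 mm) begins 54 mm behind the grasp point. The pads swing forward as they close: fully open they stand 13 mm farther back than shut.
Start: joints at [1.15, 0.326, -0.193, 1.052, 0, 1.437], TCP at [0.156, 0.528, 0.204] pointing down, gripper open.
Joint ranges: [-2.65, 2.65], [-0.97, 1.79], [-1.3, 1.35], [-1.93, 2.1], [-1.47, 1.37], [-3.14, 3.14]. Speed limits (rad/s): [2.57, 2.57, 3.14, 3.14, 3.14, 3.14].

### API

Orientations are given as a unit quaternion [w, x, y, z].
In Python, from cell import bot gives the robot as it stands. Calls block until the motion is done:
- bot.move_pose(position, orientation): joint-space move of the TCP to a pose.
- bot.move_linear(position, speed=0.15, rotation=None, until_force=None): straight line of the TCP; rotation=None keeps the orientation; speed is the mean speed in m/s. With until_force (N) it stops when the force on the tool has changed by that much, and returns True; else False.
- bot.goto_joints(angles): joint-space move.
- bot.set_gripper(opening, grasp_force=None): opening from 0.0 (shut) to 1.0 (fully open); grasp_force is the grip in N (None keeps the last); returns when the fingers have stopped.
- bot.wait(seconds).
- bot.solve_ik(position, orientation): joint angles nearest the present ones, or None.
- bot.camera(name): name is "side" or "top"; returns the picture (400x640x3 uint8, red, green, blue); there is no depth.
- bot.calibration(name): a dict with "mtx" (3x3 intrinsics, pixels), "extrinsics" (4x4, takes a point from world to camera coordinates). Camera axes: x right, y down, z forward; pixel columns grow to the right and rows downward; lengths in m; the calibration is good to about 2 mm. A picture is of the moment at which its call begins. calibration takes no time and is no camera call.
A pose or a line that the arm cannot do raises bot.PlanningError and nothing moves.
- bot.close_job(): hands the job in, once; it reports no verdict.
Trained networks look in the newest picture that a camera, given by its name, has taken for a name from the list of things; names that differ only in an ending like _2 or _b are one class to them, and where a whole thing is asked for, a point or a joint stands for the part that bears it (a point fixed in the world has none). Each returns a list of dicts, best first, with "confidence" (0 to 1); they miss things now and then, are a little off and sometimes report something else, mostly with a low value. They report only what shows in the picture. A call takes as long as a camera call.
- bot.search_frame(camera, thing): "bbox" ([left, top, width, height] in pixels, round what is visible of it).
Readings, each from a call of its own:
- bot.read_clock(): time.
- bot.read_joint_positions(): joint angles.
- bot.read_joint_vel(): joint speeds.
- bot.read_joint_efforts(): joint torques, N m.
- bot.read_position(): TCP position.
- bot.read_tool_rot(): TCP orientation.
- bot.read_ft_force(): force on the tool from outside, world axes, zero at the start.
- bot.read_moment(): the same for the moment, N m.
- bot.read_gripper_width(): opening from 0.0 (shut) to 1.0 (fully open).
Only numpy, scipy, OpenCV 4.12 (cv2) and the standard library are available. Lean on these libraries where they do the work, as an engineer would, in place of code of your own. Each camera call takes 0.05 s, during which the arm holds its last target. There are 200 camera calls.

## Working session

There is one attempt and no reset: what is moved stays moved. The work goes in short steps, each a Python script; the robot and the scene stay as the last script left them, time stands still between calls to the robot, and variables do not carry over. Pictures are saved under pics/ and viewed, about 8 in all and at most 12, crops included, and the job is handed in when it is done.

```bash
ls; mkdir -p pics; python3 - <<'E'
from cell import bot
import cv2, numpy as np
for c in("side","top"):
    im=bot.camera(c); cv2.imwrite(f"pics/{c}0.png",im[:,:,::-1])
    k=bot.calibration(c); print(c,np.round(k["mtx"],1).tolist(),np.round(k["extrinsics"],4).tolist())
    for t in("guide","section","grip","slot","rolls","tin","jar"):
        print(t,[(d["bbox"],round(d["confidence"],2)) for d in bot.search_frame(c,t)[:2]])
print(bot.read_clock(),bot.read_tool_rot(),bot.read_ft_force())
E
```

```text
pics
side [[420.8, 0.0, 321.6], [0.0, 420.8, 199.2], [0.0, 0.0, 1.0]] [[-0.9982, -0.0575, -0.0172, 0.5868], [-0.0135, 0.4936, -0.8696, 0.13], [0.0585, -0.8678, -0.4935, 1.2718], [0.0, 0.0, 0.0, 1.0]]
guide [([332.5, 213.4, 53.6, 61.0], 0.85)]
section [([348.1, 179.5, 21.6, 72.1], 0.53)]
grip [([345.4, 176.6, 22.2, 72.8], 0.61)]
slot [([335.9, 213.9, 52.1, 61.7], 0.68)]
rolls [([315.3, 287.9, 70.8, 45.1], 0.85)]
tin [([385.1, 196.7, 22.1, 32.2], 0.8)]
jar [([335.8, 180.6, 25.0, 44.3], 0.62)]
top [[405.4, 0.0, 318.5], [0.0, 405.4, 198.8], [0.0, 0.0, 1.0]] [[0.0031, -0.9997, 0.0256, 0.0408], [-0.9984, -0.0045, -0.0558, 0.5755], [0.0559, -0.0254, -0.9981, 1.2157], [0.0, 0.0, 0.0, 1.0]]
guide [([279.1, 205.6, 47.9, 53.9], 0.89)]
section [([280.8, 221.0, 43.8, 20.5], 0.53), ([278.9, 207.9, 47.3, 48.1], 0.4)]
grip [([276.4, 220.0, 49.0, 18.8], 0.5)]
slot [([274.8, 204.9, 53.7, 51.2], 0.84), ([349.6, 255.3, 25.1, 28.3], 0.72)]
rolls []
tin [([347.6, 259.3, 25.9, 26.7], 0.96)]
jar [([357.6, 206.5, 29.8, 26.2], 0.87)]
0.8 [ 0.56633666 -0.56630633 -0.42341574  0.42341355] [-0.6366928  -1.02708619  0.21080002]
```

```bash
python3 - <<'E'
import cv2
a=cv2.imread("pics/side0.png")[165:345,290:430]; b=cv2.imread("pics/top0.png")[180:300,240:400]
cv2.imwrite("pics/c1.png",cv2.resize(a,None,fx=3.3,fy=3.3,interpolation=cv2.INTER_CUBIC))
cv2.imwrite("pics/c2.png",cv2.resize(b,None,fx=5,fy=5,interpolation=cv2.INTER_CUBIC))
E
```

```text
(no output)
```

View pics/c1.png

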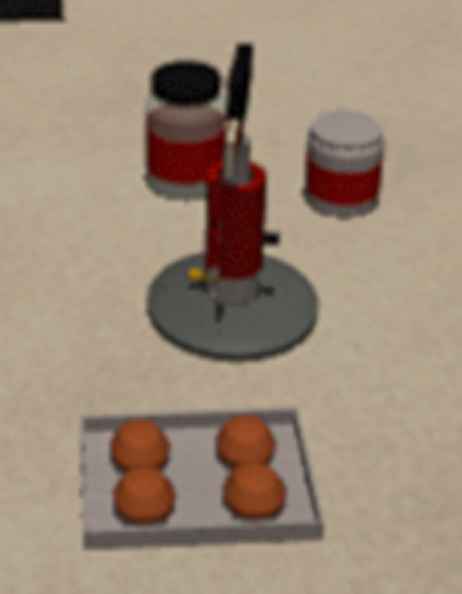

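View pics/c2.png

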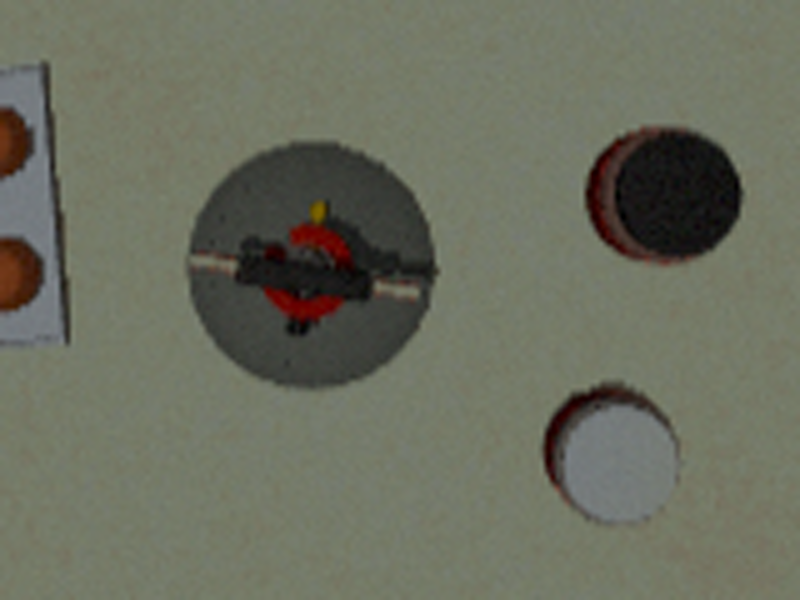

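View pics/top0.png

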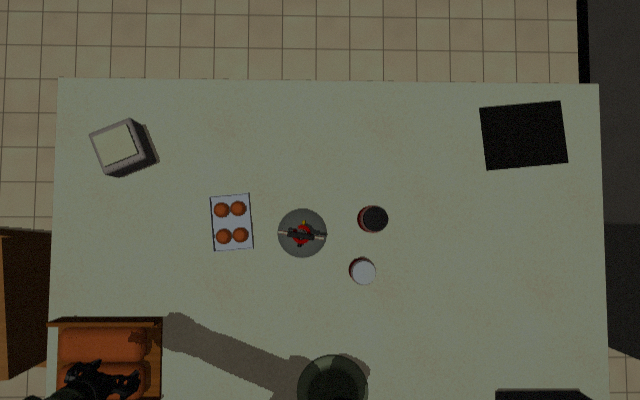

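```bash
cat > h.py <<'E'
from cell import bot
import numpy as np, cv2
from scipy.spatial.transform import Rotation as R
def ray(c,u,v,z):
    k=bot.calibration(c);E=k["extrinsics"];d=E[:3,:3].T@np.linalg.solve(k["mtx"],[u,v,1.]);o=-E[:3,:3].T@E[:3,3]
    return o+d*(z-o[2])/d[2]
def proj(c,p):
    k=bot.calibration(c);q=k["mtx"]@(k["extrinsics"]@np.r_[p,1])[:3];return q[:2]/q[2]
def quat(yaw):  # tool y down, tool x (jaws) at yaw in the plane
    x=np.array([np.cos(yaw),np.sin(yaw),0]);y=np.array([0,0,-1.])
    return R.from_matrix(np.c_[x,y,np.cross(x,y)]).as_quat(scalar_first=True)
E
python3 - <<'E'
from h import *
q=bot.read_tool_rot();M=R.from_quat(q,scalar_first=True).as_matrix();print(M.round(3).tolist())
im=cv2.imread("pics/top0.png")
P=lambda x,y:(240+x/5-.4,180+y/5-.4)
print("foot",ray("top",*P(312,264),.02))
print("pin",ray("top",*P(319,211),.032))
a,b=ray("top",*P(190,260),.195),ray("top",*P(420,291),.195);print("card",a,b,np.linalg.norm(a-b),(a+b)/2,np.arctan2(*(b-a)[:2][::-1])+np.pi/2)
a,b=ray("top",*P(238,263),.245),ray("top",*P(371,283),.245);print("bar",a,b,np.linalg.norm(a-b),(a+b)/2,np.arctan2(*(b-a)[:2][::-1])+np.pi/2)
# foot by fit: grey dark-ish pixels in window
w=im[200:265,270:335].astype(int)
g=((w.max(2)<105)).astype(np.uint8)
g=cv2.morphologyEx(g,cv2.MORPH_CLOSE,np.ones((7,7)))
cs=max(cv2.findContours(g,0,2)[0],key=cv2.contourArea);h=cv2.convexHull(cs);e=cv2.fitEllipse(h);print(e, ray("top",270+e[0][0],200+e[0][1],.02))
s=cv2.imread("pics/side0.png")[205:285,330:390]
s=cv2.convertScaleAbs(s,alpha=1.8)
cv2.imwrite("pics/c3.png",cv2.resize(s,None,fx=7.5,fy=7.5,interpolation=cv2.INTER_CUBIC))
for yaw in(-.138,-.138+np.pi):
  for t in(0,.9): print(yaw,t,bot.solve_ik(ray("top",*P(312,264),.02)*[1,1,0]+[0,0,.211],quat(yaw+t)))
E
```

```text
[[0.283, -0.0, -0.959], [0.959, 0.0, 0.283], [0.0, -1.0, 0.0]]
foot [0.47370669 0.09250524 0.02      ]
pin [0.50557561 0.0883204  0.032     ]
card [0.48030358 0.1526993  0.195     ] [0.46464267 0.03411301 0.195     ] 0.11961594305360819 [0.47247313 0.09340615 0.195     ] -0.13130353144227502
bar [0.48014419 0.12544141 0.245     ] [0.47050538 0.06012532 0.245     ] 0.0660234735090604 [0.47532478 0.09278337 0.245     ] -0.14651423543146147
((31.826536178588867, 32.5373649597168), (49.499595642089844, 49.89925765991211), 44.38514709472656) [0.47329335 0.09302463 0.02      ]
-0.138 0 [ 0.03976528  0.19708106 -0.3498271   1.02388816  0.          1.74856161]
-0.138 0.9 [ 0.03976528  0.19708106 -0.3498271   1.02388816  0.          0.84856161]
3.003592653589793 0 [ 0.03976528  0.19708106 -0.3498271   1.02388816  0.         -1.39303105]
3.003592653589793 0.9 [ 0.03976528  0.19708106 -0.3498271   1.02388816  0.         -2.29303105]
```

View pics/c3.png

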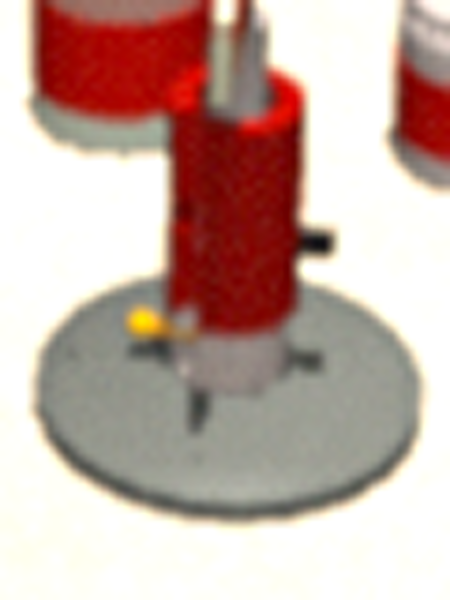

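```bash
python3 - <<'E'
from h import *
A=np.array([.4735,.0929])
for y in(0,.3,.6,.9):
  a=-.138+y
  for z in(.05,.087,.105,.123,.148):
    u=proj("side",np.r_[A+.0255*np.array([np.cos(a),np.sin(a)]),z]); print(y,z,((u-[330,205])*7.5+3.5).round(0),end=' ')
  print()
print("pin",(proj("side",np.r_[A+.04*np.array([np.cos(-.138),np.sin(-.138)]),.032])-[330,205])*7.5+3.5)
for z in (.14,.15,.16): print("front top",z,(proj("side",np.r_[A+[0,.0255],z])-[330,205])*7.5+3.5)
s=cv2.imread("pics/side0.png")[212:256,349:362]; print(s[:,:,2])
E
```

```text
0 0.05 [159. 287.] 0 0.087 [161. 206.] 0 0.105 [162. 165.] 0 0.123 [163. 124.] 0 0.148 [164.  67.] 
0.3 0.05 [160. 298.] 0.3 0.087 [161. 217.] 0.3 0.105 [162. 177.] 0.3 0.123 [163. 136.] 0.3 0.148 [164.  78.] 
0.6 0.05 [166. 310.] 0.6 0.087 [168. 228.] 0.6 0.105 [169. 188.] 0.6 0.123 [169. 147.] 0.6 0.148 [171.  88.] 
0.9 0.05 [178. 320.] 0.9 0.087 [180. 238.] 0.9 0.105 [181. 197.] 0.9 0.123 [182. 156.] 0.9 0.148 [183.  98.] 
pin [120.94286122 321.26645452]
front top 0.14 [234.61423931 129.17931703]
front top 0.15 [235.42271773 105.47951099]
front top 0.16 [236.2383344   81.57045381]
[[ 96  97  94  92  89  87  83  82  72  79  95  86  73]
 [ 97  96  94  92  90  92  94  95  87  83  95  84  73]
 [ 96  95  93  90  94 106 112 118 102  88  94  82  74]
 [ 94  96  93  95 102 116 126 120  98  86  94  84  71]
 [ 95  95  94 103 116 124 121  98  74  79  93  82  71]
 [ 94  93  96 108 120 123 121  85  61  81  93  82  72]
 [ 97  94  96 105 118 125 121  87  65  77  86  79  72]
 [ 95  96  93  91 105 107 103  80  60  61  67  70  71]
 [ 95  94  89  74  76  78  78  71  58  55  60  63  71]
 [ 93  95  87 
[... 1211 characters left out ...]
65  69  72  71  68  64  62  67  72  71]
 [ 74  74  69  64  69  73  70  67  65  65  67  69  71]
 [ 86  80  72  62  70  76  73  69  65  63  68  69  70]
 [127 109  81  64  70  80  79  68  65  62  69  72  70]
 [163 144 104  76  75  82  83  71  65  64  71  73  70]
 [150 141 111  90  84  86  86  74  67  68  74  73  70]
 [104  99  87  84  86  86  84  77  73  73  77  76  74]
 [ 64  51  46  56  70  74  76  77  81  81  83  80  82]
 [ 41  37  31  44  65  70  72  76  82  82  83  81  84]
 [ 54  53  42  48  66  76  75  76  79  82  82  80  83]
 [ 77  75  63  60  74  89  82  79  81  82  82  80  82]
 [ 81  81  79  75  79  97  86  78  81  80  83  81  84]
 [ 82  82  84  83  80  82  76  77  80  80  84  85  84]]
```

```bash
cat >> h.py <<'E'
A=np.array([.4735,.0929]); Y0=-.140
def st(m=""):
    f=bot.read_ft_force();t=bot.read_moment();p=bot.read_position()
    M=R.from_quat(bot.read_tool_rot(),scalar_first=True).as_matrix();yaw=np.arctan2(M[1,0],M[0,0])
    print(m,"t%.1f"%bot.read_clock(),"p",p.round(4),"tw%.3f"%(yaw-Y0),"F",np.round(f,1),"M",np.round(t,3));return p,yaw-Y0,f,t
E
python3 - <<'E'
from h import *
bot.move_linear([.156,.528,.30],speed=.25)
bot.move_pose([*A,.305],quat(Y0)); bot.set_gripper(.6,40); st("above")
bot.move_linear([*A,.211],speed=.08,until_force=6); st("down")
cv2.imwrite("pics/t1.png",cv2.resize(bot.camera("top")[180:280,240:380,::-1],None,fx=4,fy=4))
bot.set_gripper(0.,40); st("grip"); print(bot.read_gripper_width())
E
```

```text
above t3.7 p [0.4735 0.0931 0.305 ] tw0.000 F [ 0.   0.1 -0.7] M [-0.     0.044  0.014]
down t5.0 p [0.4739 0.0929 0.2115] tw0.000 F [-0.1  0.6 -0.3] M [-0.004  0.022 -0.075]
grip t5.5 p [0.4733 0.093  0.2112] tw-0.000 F [-2.  -0.2  2.9] M [ 0.032  0.305 -0.007]
0.14128736653503546
```

```bash
cat >> h.py <<'E'
def turn(tw,z,xy=A,speed=.03):
    bot.move_linear([*xy,z],speed=speed,rotation=quat(Y0+tw))
E
python3 - <<'E'
from h import *
for tw in(.1,.3,.5,.7,.85,.9):
    turn(tw,.211); p,y,f,t=st(str(tw))
    if abs(t[2])>.4 or np.hypot(*f[:2])>15: print("stop");break
E
```

```text
0.1 t5.8 p [0.4734 0.0929 0.2112] tw0.098 F [-1.4  0.1  2.7] M [-0.026  0.35   0.079]
0.3 t6.1 p [0.4735 0.0929 0.2111] tw0.296 F [-1.6 -0.5  2.4] M [-0.011  0.376  0.035]
0.5 t6.5 p [0.4735 0.0929 0.2111] tw0.496 F [-1.   0.4  2.6] M [0.074 0.29  0.027]
0.7 t6.8 p [0.4735 0.0929 0.211 ] tw0.696 F [-2.1  0.3  2.7] M [0.073 0.365 0.022]
0.85 t7.1 p [0.4735 0.0929 0.211 ] tw0.845 F [-1.7 -0.3  3.2] M [0.098 0.32  0.032]
0.9 t7.4 p [0.4737 0.0928 0.211 ] tw0.896 F [-1.   0.9  2.3] M [ 0.075  0.159 -0.104]
```

```bash
python3 - <<'E'
from h import *
for i in range(3): bot.wait(.1); st("rest")
for dz in(.004,.012,.03,.056,.062):
    z=.211+dz; s=bot.move_linear([*A,z],speed=.04,until_force=14); p,y,f,t=st(f"{dz} {s}")
    if s: break
im=bot.camera("side")
cv2.imwrite("pics/s2.png",cv2.resize(cv2.convertScaleAbs(im[150:280,325:395,::-1],alpha=1.6),None,fx=4.5,fy=4.5,interpolation=cv2.INTER_CUBIC))
E
```

```text
rest t7.5 p [0.4736 0.0928 0.211 ] tw0.898 F [-0.2  0.4  2.3] M [ 0.082  0.192 -0.137]
rest t7.6 p [0.4736 0.0928 0.211 ] tw0.898 F [-0.2 -0.7  1.6] M [ 0.05   0.116 -0.14 ]
rest t7.7 p [0.4736 0.0929 0.211 ] tw0.899 F [-1.1 -0.9  2.1] M [ 0.081  0.085 -0.14 ]
0.004 False t7.9 p [0.4732 0.0927 0.2147] tw0.900 F [-0.7 -0.7 -2.9] M [-0.036  0.084 -0.166]
0.012 True t8.1 p [0.4725 0.0928 0.2181] tw0.899 F [-0.   0.   8.3] M [-0.098 -0.065 -0.189]
```

View pics/s2.png

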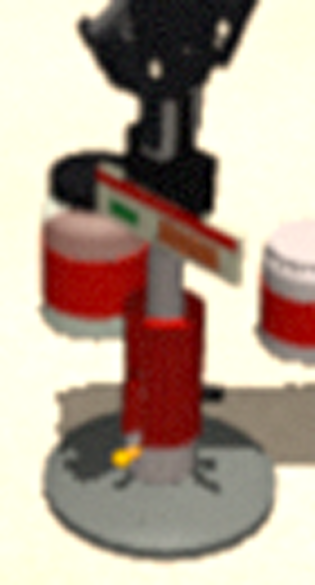

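```bash
python3 - <<'E'
from h import *
bot.wait(.2);st("rest"); p=bot.read_position()
for tw in(.88,.86,.84,.82): turn(tw,p[2]); st(tw)
E
```

```text
rest t8.4 p [0.4724 0.0927 0.2176] tw0.899 F [0.3 0.2 7.9] M [-0.016 -0.168 -0.146]
0.88 t8.6 p [0.4734 0.093  0.2179] tw0.880 F [-1.8  0.3  3.3] M [-0.023  0.25  -0.034]
0.86 t8.9 p [0.4735 0.093  0.2178] tw0.860 F [-1.4 -0.1  4.7] M [ 0.044  0.286 -0.072]
0.84 t9.1 p [0.4735 0.093  0.2177] tw0.841 F [-1.5  0.4  3.6] M [0.111 0.352 0.038]
0.82 t9.4 p [0.4734 0.093  0.2176] tw0.821 F [-2.1  1.9  3.7] M [0.271 0.389 0.116]
```

```bash
python3 - <<'E'
from h import *
turn(.86,.218);st()
for z in(.224,.236,.250,.267):
    s=bot.move_linear([*A,z],speed=.03,until_force=18); p,y,f,t=st(f"{z} {s}")
    if s: bot.wait(.2); st("after"); break
print(bot.read_gripper_width())
im=bot.camera("side")
cv2.imwrite("pics/s3.png",cv2.resize(cv2.convertScaleAbs(im[150:280,325:395,::-1],alpha=1.6),None,fx=4.5,fy=4.5,interpolation=cv2.INTER_CUBIC))
E
```

```text
t9.6 p [0.4734 0.0928 0.2177] tw0.859 F [-1.   0.5  0.2] M [0.121 0.247 0.072]
0.224 False t10.0 p [0.473  0.0928 0.2235] tw0.860 F [-0.4  0.5 -7.7] M [ 0.159  0.207 -0.015]
0.236 False t10.5 p [0.4734 0.0929 0.2362] tw0.860 F [ -0.7   2.1 -13.6] M [0.235 0.312 0.042]
0.25 False t11.2 p [0.4739 0.0929 0.251 ] tw0.860 F [ -2.    1.7 -10. ] M [ 0.223  0.513 -0.035]
0.267 False t11.9 p [0.4747 0.0928 0.2689] tw0.860 F [-2.8  0.5  1.7] M [ 0.054  0.716 -0.008]
0.14278389574479528
```

View pics/s3.png

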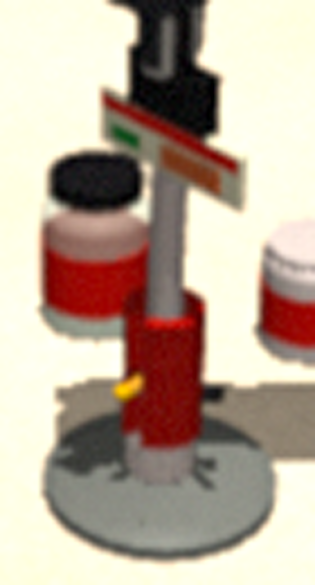

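```bash
cat > probe.py <<'E'
from h import *
import sys
def probe(z):
    bot.move_linear([*A,z],speed=.03,until_force=18)
    b=bot.read_moment()[2]; out=[]
    for tw in(.83,.80,.77,.74,.71):
        turn(tw,z); t=np.mean([bot.read_moment()[2] for _ in range(2)]);out.append(round(t,3))
        if t>.24: turn(.86,z); break
    else: print(z,b.round(3),out,"IN");return True
    print("%.4f"%z,b.round(3),out,"f",bot.read_ft_force().round(1),"t",bot.read_clock()); return False
for z in map(float,sys.argv[1:]):
    if probe(z): st("in"); break
E
python3 probe.py .267 .2695 .272 .2745
```

```text
0.2670 -0.056 [np.float64(-0.005), np.float64(0.102), np.float64(0.154), np.float64(0.245)] f [-1.1 -0.1  5. ] t 13.4417
0.2695 0.03 [np.float64(0.036), np.float64(-0.005), np.float64(0.06), np.float64(0.029), np.float64(0.116)] IN
in t14.9 p [0.4737 0.0929 0.2699] tw0.711 F [-2.5  0.6 -2.4] M [0.15  0.496 0.116]
```

```bash
python3 - <<'E'
from h import *
turn(.71,.2705)
for tw in(.66,.58,.5,.4,.3,.2,.12,.06,.02):
    turn(tw,.2705); p,y,f,t=st(tw)
    if t[2]>.3 or abs(f[2])>15: print("stop");break
E
```

```text
0.66 t15.4 p [0.4736 0.0928 0.2706] tw0.661 F [-1.3  1.3 -3.1] M [ 0.06   0.417 -0.039]
0.58 t15.7 p [0.4737 0.0928 0.2708] tw0.582 F [-2.4  0.3 -1. ] M [ 0.027  0.447 -0.091]
0.5 t15.9 p [0.4737 0.0929 0.2708] tw0.503 F [-1.6  0.6  0.5] M [ 0.056  0.481 -0.042]
0.4 t16.2 p [0.4737 0.0928 0.2708] tw0.404 F [-2.7  0.2  1.4] M [-0.031  0.534 -0.085]
0.3 t16.4 p [0.4738 0.0928 0.2708] tw0.304 F [-2.4 -0.2  1.4] M [-0.019  0.552 -0.11 ]
0.2 t16.7 p [0.4737 0.0928 0.2708] tw0.204 F [-2.3  0.4  3. ] M [ 0.063  0.559 -0.119]
0.12 t16.9 p [0.4737 0.0929 0.2708] tw0.124 F [-2.7 -0.6  3.4] M [ 0.009  0.596 -0.058]
0.06 t17.2 p [0.4737 0.0929 0.2708] tw0.063 F [-2.7  0.4  5.5] M [ 0.011  0.53  -0.016]
0.02 t17.4 p [0.4737 0.0929 0.2708] tw0.023 F [-2.5  0.9  5. ] M [ 0.099  0.532 -0.   ]
```

```bash
python3 - <<'E'
from h import *
for tw in(0,-.02,-.04,-.06,-.08,-.1,-.12):
    turn(tw,.2705); p,y,f,t=st(tw)
    if t[2]>.25: print("home");break
E
```

```text
0 t17.7 p [0.4737 0.093  0.2708] tw0.003 F [-2.6  0.9  4.7] M [0.141 0.549 0.056]
-0.02 t17.9 p [0.4737 0.093  0.2708] tw-0.017 F [-3.   0.6  5.9] M [0.141 0.519 0.102]
-0.04 t18.2 p [0.4737 0.0931 0.2708] tw-0.037 F [-1.7  0.8  5.2] M [0.072 0.605 0.121]
-0.06 t18.4 p [0.4737 0.0931 0.2708] tw-0.057 F [-3.1  1.2  5. ] M [0.198 0.498 0.12 ]
-0.08 t18.7 p [0.4738 0.0932 0.2708] tw-0.077 F [-2.2  1.   4.5] M [0.256 0.488 0.171]
-0.1 t18.9 p [0.4739 0.0933 0.2708] tw-0.097 F [-0.8  1.9  4.7] M [0.271 0.468 0.242]
-0.12 t19.2 p [0.4739 0.0933 0.2708] tw-0.117 F [-1.1  2.2  5.4] M [0.394 0.372 0.294]
home
```

```bash
python3 - <<'E'
from h import *
bot.set_gripper(.6); st("open")
p=bot.read_position()
bot.move_linear([p[0],p[1],.36],speed=.1,until_force=8); st("up")
q=bot.read_position(); bot.move_pose([.30,-.05,.36],quat(Y0)); st("away")
a=bot.camera("side"); b=bot.camera("top")
for c in("side","top"): print([ (d["bbox"],round(d["confidence"],2)) for t in("rolls","tin","jar") for d in bot.search_frame(c,t)[:1]])
x=cv2.resize(cv2.convertScaleAbs(a[150:280,315:395,::-1],alpha=1.6),None,fx=4.5,fy=4.5,interpolation=cv2.INTER_CUBIC)
y=cv2.resize(cv2.convertScaleAbs(b[190:280,260:350,::-1],alpha=1.6),(430,585),interpolation=cv2.INTER_CUBIC) if 0 else cv2.resize(cv2.convertScaleAbs(b[190:280,260:350,::-1],alpha=1.6),(430,430),interpolation=cv2.INTER_CUBIC)
o=np.zeros((585,790,3),np.uint8);o[:,:360]=x;o[:430,360:]=y;cv2.imwrite("pics/f.png",o);cv2.imwrite("pics/ftop.png",b[:,:,::-1])
E
```

```text
open t19.6 p [0.4736 0.0928 0.2703] tw-0.120 F [-0.9 -0.2 -0.2] M [-0.037 -0.025 -0.039]
up t20.7 p [0.4732 0.0928 0.3593] tw-0.120 F [-0.9  0.6 -0.6] M [ 0.047 -0.02  -0.026]
away t21.6 p [ 0.3007 -0.05    0.3601] tw-0.000 F [ 0.6 -0.5 -0.1] M [-0.014  0.054 -0.032]
[([350.0, 159.3, 18.9, 73.2], 0.27), ([381.2, 197.2, 27.8, 31.8], 0.57), ([333.6, 181.5, 24.0, 45.1], 0.57)]
[([209.2, 190.9, 43.1, 60.3], 0.77), ([347.9, 255.3, 30.3, 29.5], 0.63), ([358.4, 207.1, 30.6, 25.9], 0.84)]
```

View pics/f.png

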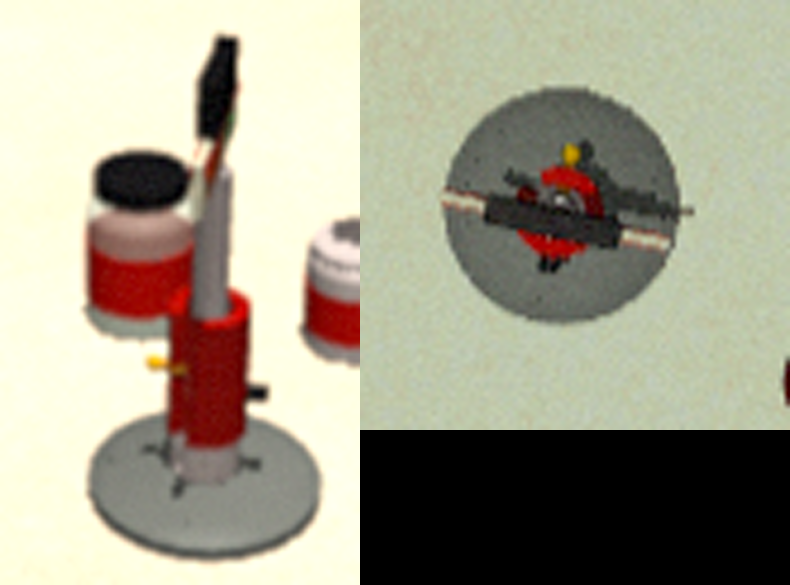

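```bash
python3 - <<'E'
from h import *
a=cv2.imread("pics/top0.png").astype(int);b=cv2.imread("pics/ftop.png").astype(int)
for n,(x,y,w,h) in dict(rolls=(208,190,48,62),tin=(346,254,32,34),jar=(355,202,36,34)).items():
    d=abs(a-b)[y:y+h,x:x+w].max(2);print(n,np.percentile(d,[50,95,100]))
bot.close_job()
E
```

```text
rolls [ 4.  9. 19.]
tin [ 6. 65. 69.]
jar [ 4. 12. 24.]
the job is handed in; nothing more can be done
```

```bash
python3 - <<'E'
import cv2,numpy as np
a,b=[cv2.resize(cv2.imread(f"pics/{f}.png")[235:305,325:400],None,fx=5,fy=5) for f in("top0","ftop")]
cv2.imwrite("pics/cmp.png",np.hstack([a,b]))
E
```

```text
(no output)
```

View pics/cmp.png

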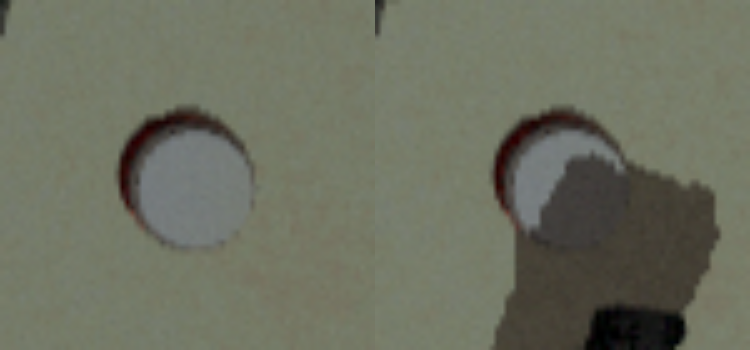

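The price card is now locked in the upper notch, and I handed the job in at about 22 s on the robot's clock, with the arm clear of everything.

- **What I did:** I gripped the bar at 40 N, turned it anticlockwise about 0.86 rad and slid the section up about 56 mm. The first probe there met solid wall. The next, about 2.5 mm higher, found the notch, and I turned the bar clockwise until the pin met the end wall, with the section now about 59 mm up. Then I let go and moved away.
- **Pin home:** The moment rose from about -0.1 to 0.29 N m over the last 0.15 rad of commanded turn. In the last picture the card sits about 0.04 rad clockwise of where it started. That fits the start having been slightly short of the end, since the play in the slot was also centred at 0.86 on my scale, not 0.9.
- **Forces on the pin:** I never measured the pin force directly. The highest wrist reading was about 14 N while sliding, and the moment stayed under 0.3 N m. At 20 mm off the axis that is roughly 15 N on the pin.
- **Stops and disagreements:** The lift stopped early once, about 7 mm up, because the pin was rubbing the far side of the slot; I re-centred it and carried on. The network's "rolls" box in the last side picture was wrong, at 0.27 confidence.
- **Tray, tin and jar:** All three are unmoved in the top picture. The tin's pixels had changed, but a closer look showed only the arm's shadow on it.

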